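# Put the check weights back in their tray and slide it under the shelf

## Robot

A 7-joint arm with a two-finger parallel gripper is mounted at the origin on a cart in front of the work surface, level with it; the furniture and walls round the work are solid. World frame = base frame: x ahead of the robot, y to its left, z up, the work surface at z = 0. Lengths are in mm, angles in rad, forces in N, time in s.
With the tool pointing down it reaches from about 425 to 925 mm from the base axis. Payload 6.8 kg.
Tool frame: the origin (TCP) lies on the centre line of the jaws, within the pads' length; the fingertips stand 22 mm ahead of it and the grasp point (between the pads) lies 3 mm ahead of it; z points along the fingers, y is the line along which they close (so a half turn about z gives the same grasp; the last joint's range is limited). The gripper opens to 88 mm and grips with 3 to 60 N. Pads are 20 mm wide; open, the fingers measure 115 mm over their backs; the gripper's body (75 mm by 178 mm) begins 61 mm behind the grasp point.
Start: joints at [-1.352, 0.477, 0.022, 1.555, -0.011, 1.109, -0.083], TCP at [216.681, 639.293, 244.664] pointing down, gripper open.
Joint ranges: [-2.96, 2.96], [-0.34, 2.1], [-1.41, 1.46], [0.24, 2.44], [-1.37, 4.51], [0.17, 1.92], [-2.96, 2.96]. Speed limits (rad/s): [2.39, 2.39, 3.14, 3.14, 3.14, 3.14, 3.14].

## Interface

Orientations are given as a unit quaternion [w, x, y, z].
In Python, from plant import bot gives the robot as it stands.
- The arm moves only by the tool send_rows, never from a script. Its argument "plan" is text: rows parted by semicolons, each of 6 numbers parted by spaces: the shift along the world's x, y, z in units of 500 mm (1.0 is 500 mm), then the turn, a rotation vector about the world's x, y, z in units of 90 degrees (1.0 is 90 degrees). In form: dx dy dz rx ry rz; .... A call has 1 to 10 rows; each row shifts and turns the commanded pose from where the row before left it; what a row does not reach is not made up. A row lasts 1/8 s, in which the tool goes at most 62.5 mm and 10.7 degrees, less where a joint would pass 70% of its speed; a pose out of reach is approached as far as the arm can. A call with a number of a shift or a turn outside -1 to 1 is refused whole. A call with a gripper value outside its range is refused whole. "grip" is the opening, from 0 (shut) to 1 (fully open), set as the call begins (left out, the last holds). The fingers move at their own pace and stop on an object; the grip force is fixed at half the most. Time passes only in rows, so rows that do not move let the fingers close. It gives the time, the measured TCP pose, the force, the opening and the grip force at its end, in the units of the state.
- bot.get_obs(): the state, without advancing time (a new reading comes with each control period).
- bot.read_camera(name): name is "side" or "top" or "wrist"; returns a dict with "pixels" (480x640x3 uint8, red, green, blue), "depth" (480x640 float32, mm along the optical axis (not along the pixel's ray), 0 where there is no reading), "fx", "fy", "cx", "cy" (pixels), "world_to_cam" (4x4, takes a point from world to camera coordinates); the wrist camera has in their place "T_tool_cam" (4x4, takes a point from camera to tool coordinates, whose origin is the TCP and whose axes are the flange's). Camera axes: x right, y down, z forward; pixel columns grow to the right and rows downward; lengths in mm; the calibration is good to about 2 mm. A picture is of the moment at which its call begins: read the wrist's pose just before it.
- bot.sign_off(): hands the job in; it is judged then, once.
The state is a dict: "time": time; "q": joint angles; "qd": joint speeds; "joint_torque": joint torques, N m; "eef_pos": TCP position; "tcp_rot": TCP orientation; "wrist_force": force on the tool from outside, world axes, zero at the start; "wrist_torque": the same for the moment, N m; "gripper_width": finger opening in mm; "finger_force": force on a finger pad.
Only numpy, scipy, OpenCV 4.12 (cv2) and the standard library are available. Lean on these libraries where they do the work, as an engineer would, in place of code of your own. Each camera call takes 0.05 s, during which the arm holds its last target. There are 200 camera calls.

## Task

The balance check is finished: stand the four stainless knob weights upright in the wells of the wooden weight tray, each in the well that matches its size (largest weight in the largest well, and so on down to the smallest). Then slide the loaded tray all the way in under the low white shelf, so that only the handle sticks out. Leave the hooked weight, the brass union and the cap nut standing where they are; they do not belong to the set.

Things in the scene. Friction and masses are not known exactly. Their poses are not given: they have to be found in the camera images.
- weight_200: largest of four stainless knob weights (all alike in form: upright cylinder, slim neck, round knob on top): 32 mm diameter, 40 mm high; the plain cylinder reaches up to 27 mm, the knob is 26 mm across; 200 g. Origin: centre of the underside, z up. (A tall black cabinet behind the weights begins at x = 0.59 m for y > 0: keep arm and gripper clear of it.)
- weight_100: second largest knob weight: 26 mm diameter, 33 mm high, cylinder up to 22 mm, knob 21 mm across; 100 g. Origin: centre of the underside, z up.
- weight_50: third knob weight: 20 mm diameter, 28 mm high, cylinder up to 19 mm, knob 16 mm across; 50 g. Origin: centre of the underside, z up.
- weight_20: smallest knob weight: 15 mm diameter, 24 mm high, cylinder up to 16 mm, knob 12 mm across; 20 g. Origin: centre of the underside, z up.
- weight_tray: loose wooden block 76 (x) x 188 (y) x 16 mm, about 0.35 kg. Origin: centre of its underside. Round wells 10 mm deep (floor z = 6) at x = 0: y = +64 (46 wide, for 200 g), +13 (40, 100 g), -32 (34, 50 g), -71.5 (29, 20 g). Flat handle 22 wide (y), 16 high, from the front side at x = -38 to its end at -99, y = 0; grip it across y at x = -68.
- low_shelf: white sheet-steel shelf fixed to the bench. Origin: on the bench under its middle; x from open front to closed back. Front edge x = -45 mm, back stop x = +42, 220 inside width (y), 54 clear height, top at 61 (timer and tape roll on it, 18 high). Loaded tray is 46 high. Home: tray's x along the shelf's x, tray origin at x = +4 when it touches the stop.
- hook_weight: look-alike, to be left: weight with an open wire hook on top instead of a knob, 25 mm diameter, cylinder 20 mm high, 42 mm with the hook. Origin: centre of the underside.
- brass_union: look-alike, to be left: brass hose union with a hexagonal foot 21 mm wide and a round neck 15 mm wide, 28 mm high. Origin: centre of the underside.
- cap_nut: look-alike, to be left: steel cap nut 22 mm across with a 13 mm brass olive on top, 18 mm high. Origin: centre of the underside.
Not all that is in view belongs to the job. What is shaped like the hook_weight but orange is not meant.

How it is judged:
By the outcome, as a careful person would: the job done as asked, in the order asked, and still so for the second after the job is handed in, with the robot touching nothing.
It also fails if it takes over 112 s, if anything falls off the work surface, if the arm or the gripper's body presses on something with over 40 N, if the wrist force passes 120 N, or if a joint passes its speed limit or range.

## Working session

There is one attempt and no reset: what is moved stays moved. The work goes in short steps, Python scripts to look and compute and a tool call to move; the robot and the scene stay as the last step left them, time stands still between calls to the robot, and variables do not carry over. Pictures are saved under pics/ and viewed, at most 14 in all, crops included, and the job is handed in when it is done.

Besides the shell and the picture viewer there is one more tool, called after "Emit:" as name(argument=value, ...), one argument or row to a line, values as JSON. send_rows: Moves the arm, as the interface text tells. Shifts and turns lie within -1 to 1; 1 stands for 500 mm of shift or 90 degrees of turn. Its arguments: {"type":"object","properties":{"plan":{"type":"string"},"grip":{"type":"number"}},"required":["plan"]}

```bash
mkdir -p pics; ls; python3 - <<'E'
from plant import bot
import cv2,numpy as np
o=bot.get_obs();print(o)
for n in("top","side"):
    c=bot.read_camera(n);np.savez(f"{n}0.npz",**c)
    cv2.imwrite(f"pics/{n}0.png",c["pixels"][:,:,::-1]);print(n,c["fx"],c["cx"],c["cy"],c["world_to_cam"])
E
```

```text
pics
{'time': 0.0, 'q': array([-1.35209185,  0.47780233,  0.02232267,  1.55640091, -0.01150673,
        1.10928756, -0.08309629]), 'qd': array([-0.00183698,  0.00076186,  0.00184434, -0.0028232 , -0.00308011,
        0.00065836, -0.00107513]), 'joint_torque': array([ 4.22849580e-04, -5.82840693e+01,  1.53462790e+00, -2.72609156e+01,
       -5.43877878e-02,  1.71044626e-02,  1.69639543e-04]), 'eef_pos': array([216.51234656, 638.76444517, 243.7011961 ]), 'tcp_rot': array([-8.58565611e-05,  1.62657253e-01,  9.86682236e-01, -8.80998251e-04]), 'wrist_force': array([-0.4938174 ,  0.33510926,  0.43163814]), 'wrist_torque': array([ 0.01027926,  0.05036795, -0.0118935 ]), 'finger_force': 0.0, 'gripper_width': 87.97618581589788}
top 464.4538155566304 314.86554276319094 239.195967292365 [[ 3.41908946e-02 -9.99411242e-01 -2.85501991e-03  3.93987677e+01]
 [-9.73884043e-01 -3.26757321e-02 -2.24682368e-01  5.49300092e+02]
 [ 2.24456795e-01  1.04625495e-02 -9.74427874e-01  9.37772753e+02]
 [ 0.00000000e+00  0.00000000e+00  0.00000000e+00  1.00000000e+00]]
side 464.0878120895061 316.37865563714337 244.07202452075938 [[-9.98266215e-01  5.61644967e-02  1.76100547e-02  5.43181749e+02]
 [ 2.86680017e-03  3.45221040e-01 -9.38517030e-01  3.99919706e+01]
 [-5.87906980e-02 -9.36839358e-01 -3.44783513e-01  1.02056288e+03]
 [ 0.00000000e+00  0.00000000e+00  0.00000000e+00  1.00000000e+00]]
```

View pics/top0.png

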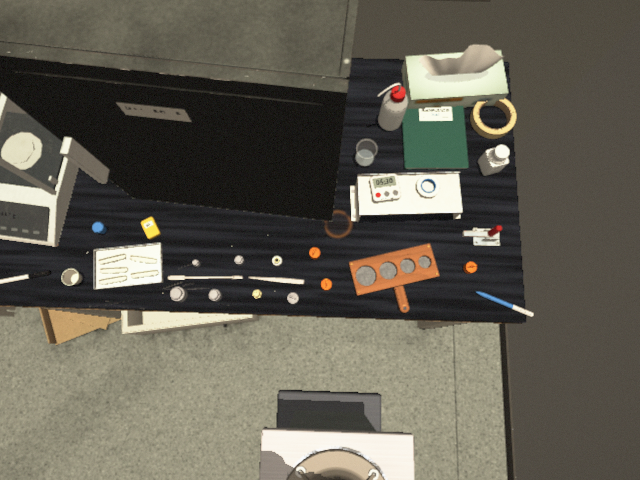

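View pics/side0.png

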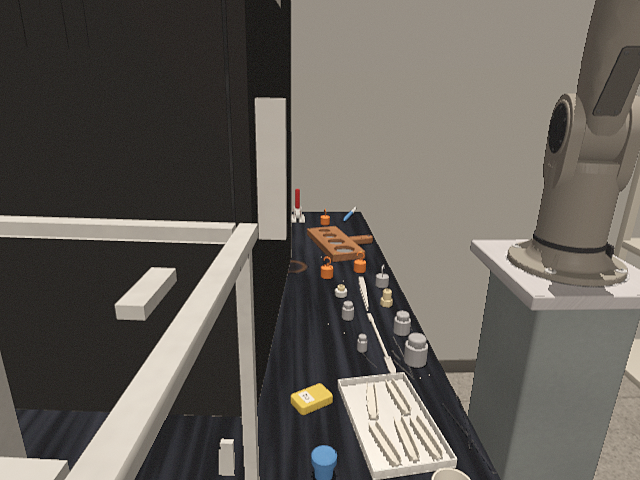

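The top view shows the weights at px 200 (178,294), 100 (215,295), 50 (239,260) and 20 (196,263). The look-alikes are the union (257,294), cap nut (277,260) and hook weight (293,298). The tray is at (394,270), with its handle end at (403,307), and the shelf is at (408,195). The side view agrees with this layout.

```bash
cat > h.py <<'E'
import numpy as np,cv2
from scipy import ndimage as ni
from scipy.spatial.transform import Rotation as R
def cloud(c,T):  # T cam->world
    v,u=np.mgrid[0:480,0:640]; d=c["depth"].astype(float)
    P=np.stack([(u-c["cx"])*d/c["fx"],(v-c["cy"])*d/c["fy"],d],-1)
    P=P@T[:3,:3].T+T[:3,3]; P[d<=0]=np.nan; return P
def toolT(o):
    q=o["tcp_rot"];T=np.eye(4);T[:3,:3]=R.from_quat([q[1],q[2],q[3],q[0]]).as_matrix();T[:3,3]=o["eef_pos"];return T
def yaw(o):  # direction of tool y axis in world, deg
    y=toolT(o)[:3,1];return np.degrees(np.arctan2(y[1],y[0]))
E
python3 - <<'E'
from h import *
c=np.load("top0.npz");P=cloud(c,np.linalg.inv(c["world_to_cam"]))
tab=P[300:312,300:340];print("table z",np.nanmedian(P[270:300,340:346,2]),np.nanmedian(P[245:250,180:240,2]))
m=(P[...,2]>8)&(P[...,2]<60);m[:238]=0;m[312:]=0
l,n=ni.label(m)
for i in range(1,n+1):
    s=l==i
    if 6<s.sum():
        p=P[s];v,u=np.where(s);print(s.sum(),"px",u.mean().round(),v.mean().round(),"min",p.min(0).round(1),"max",p.max(0).round(1),"mid",((p.min(0)+p.max(0))/2).round(1))
hsv=cv2.cvtColor(c["pixels"],cv2.COLOR_RGB2HSV)
t=P[240:312,345:445][(P[240:312,345:445,2]>8)]
for u,v in [(350,265),(437,262),(378,205),(408,180),(360,180),(459,180),(360,212),(459,212),(408,212),(352,188),(403,300)]:print(u,v,P[v,u].round(1))
# tray body rect via top face
b=t[np.abs(t[:,2]-16)<4][:,:2].astype(np.float32)
print(cv2.minAreaRect(b))
s=P[165:222,345:470].reshape(-1,3);s=s[np.abs(s[:,2]-61)<6]
print(len(s),cv2.minAreaRect(s[:,:2].astype(np.float32)),s.min(0),s.max(0))
E
```

```text
table z -1.2379055222179431 -1.7399527151042093
308 px 36.0 241.0 min [520.8 634.4  16.7] max [540.4 762.9  43.2] mid [530.6 698.6  29.9]
50 px 490.0 239.0 min [ 568.6 -349.5    8. ] max [ 571.5 -318.3   36.7] mid [ 570.  -333.9   22.4]
876 px 633.0 270.0 min [ 420.6 -644.8    8. ] max [ 586.2 -637.3   59.6] mid [ 503.4 -641.1   33.8]
2327 px 396.0 272.0 min [ 404.4 -218.3    8. ] max [557.1 -19.4  22. ] mid [ 480.8 -118.9   15. ]
8 px 130.0 246.0 min [527.7 468.6   8.2] max [530.2 484.   12.5] mid [529.  476.3  10.4]
100 px 314.0 253.0 min [515.4  48.    9.7] max [538.3  70.8  42.9] mid [526.8  59.4  26.3]
7 px 160.0 255.0 min [504.5 405.1   8.1] max [518.5 407.2  11. ] mid [511.5 406.2   9.6]
9 px 109.0 257.0 min [502.5 513.7   8.2] max [505.8 530.1  12.9] mid [504.1 521.9  10.5]
68 px 238.0 260.0 min [495.5 218.5   9.2] max [513.6 237.   29.8] mid [504.5 227.7  19.5]
56 px 276.0 261.0 min [497.7 134.8   8. ] max [518.1 153.2  17.6] mid [507.9 144.   12.8]
43 px 195.0 263.0 min [488.  316.5   8.7] max [501.7 331.4  25.7] mid [494.8 324.   17.2]
20 px 160.0 270.0 min [459.7 399.2   
[... 2541 characters left out ...]
12.9    8. ] max [ 424.4 -382.6   13. ] mid [ 419.  -397.7   10.5]
350 265 [502.  -21.8  16. ]
437 262 [ 518.4 -219.6   -0. ]
378 205 [630.7 -78.2  57.6]
408 180 [ 690.2 -144.3   60. ]
360 180 [687.1 -37.8  58.8]
459 180 [ 7.167e+02 -2.763e+02 -1.000e-01]
360 212 [612.5 -38.6  60.4]
459 212 [ 619.7 -254.8   60.5]
408 212 [ 616.4 -143.8   58.9]
352 188 [687.  -24.1   4.1]
403 300 [ 428.6 -139.5   13.3]
((468.63385009765625, -125.83550262451172), (134.7584228515625, 188.89109802246094), 15.124846458435059)
3049 ((658.2213134765625, -145.9698486328125), (92.92328643798828, 226.9117431640625), 3.571035623550415) [ 606.24171964 -259.97842192   55.00204833] [709.63917933 -30.79156435  66.92140294]
```

Emit:
send_rows(
  plan="0.0667 -0.097 0.006 0 0 0.0297;0.0667 -0.097 0.006 0 0 0.0297;0.0667 -0.097 0.006 0 0 0.0297;0.0667 -0.097 0.006 0 0 0.0297;0.0667 -0.097 0.006 0 0 0.0297;0.0667 -0.097 0.006 0 0 0.0297;0.0667 -0.097 0.006 0 0 0.0297;0 0 0 0 0 0;0 0 0 0 0 0",
  grip=0.7,
)

```text
time: 1.23
eef_pos: [449.7, 300.1, 265.4]
tcp_rot: [-0.0, 0.0, 1.0, 0.0]
wrist_force: [-0.3, 0.8, -0.1]
gripper_width: 61.3
finger_force: 0.0
```

```bash
cat >> h.py <<'E'
def wrist(bot,name=None):
    o=bot.get_obs();c=bot.read_camera("wrist");T=toolT(o)@c["T_tool_cam"]
    if name: cv2.imwrite(f"pics/{name}.png",c["pixels"][:,:,::-1])
    return o,c,cloud(c,T)
def blobs(P,zmin=9,zmax=60):
    l,n=ni.label((P[...,2]>zmin)&(P[...,2]<zmax))
    for i in range(1,n+1):
        s=l==i
        if s.sum()<60: continue
        p=P[s];zt=np.percentile(p[:,2],99);k=p[p[:,2]>zt-6]   # top part
        v,u=np.where(s);(x,y),r=cv2.minEnclosingCircle(k[:,:2].astype(np.float32))
        print("px",u.mean().round(),v.mean().round(),"ztop",zt.round(1),"top circ",round(x,1),round(y,1),"r",round(r,1),"all mid",((p.min(0)+p.max(0))/2)[:2].round(1))
E
python3 - <<'E'
from h import *;from plant import bot
o,c,P=wrist(bot,"w1");print(o["eef_pos"],yaw(o),o["time"],c["T_tool_cam"].round(3));blobs(P)
print("table",np.nanmedian(P[P[...,2]<6][:,2]))
E
```

```text
[449.71388787 300.06999663 265.42191022] 89.96001236519088 1.225 [[   0.      -0.97    -0.245   66.711]
 [   1.      -0.       0.       0.745]
 [  -0.      -0.245    0.97  -141.175]
 [   0.       0.       0.       1.   ]]
px 378.0 184.0 ztop 42.4 top circ 423.3 357.5 r 12.5 all mid [423.2 357.3]
px 135.0 184.0 ztop 42.9 top circ 424.1 106.1 r 7.3 all mid [423.4 106.4]
px 300.0 185.0 ztop 35.3 top circ 424.4 277.5 r 10.1 all mid [424.  277.5]
px 213.0 191.0 ztop 30.3 top circ 430.6 186.2 r 7.7 all mid [430.6 187. ]
px 494.0 239.0 ztop 14.7 top circ 484.3 480.3 r 87.0 all mid [484.1 480.2]
px 15.0 238.0 ztop 18.5 top circ 476.0 -43.6 r 42.2 all mid [476.  -35.1]
px 609.0 213.0 ztop 32.3 top circ 452.2 595.5 r 19.5 all mid [452.4 595.3]
px 518.0 205.0 ztop 13.9 top circ 447.5 509.8 r 30.0 all mid [447.5 509.8]
px 70.0 215.0 ztop 42.7 top circ 456.2 34.5 r 7.4 all mid [456.1  34.4]
px 520.0 214.0 ztop 14.2 top circ 455.0 511.3 r 30.0 all mid [455.2 511.3]
px 145.0 219.0 ztop 11.5 top circ 464.0 111.1 r 23.1 all mid [462.2 111.1]
px 452.0 219.0 ztop 14.1 top circ 463.1 440.0 r 29.1 all mi
[... 460 characters left out ...]
6.6]
px 458.0 249.0 ztop 13.8 top circ 496.8 447.9 r 29.4 all mid [496.4 447.9]
px 521.0 257.0 ztop 13.9 top circ 502.6 519.4 r 29.9 all mid [502.9 519.4]
px 258.0 258.0 ztop 30.3 top circ 504.6 230.4 r 8.0 all mid [503.7 230.4]
px 183.0 259.0 ztop 19.8 top circ 507.4 147.5 r 8.0 all mid [506.6 146. ]
px 456.0 258.0 ztop 13.8 top circ 503.7 447.8 r 30.0 all mid [505.2 447.8]
px 106.0 278.0 ztop 42.8 top circ 525.9 61.6 r 7.5 all mid [526.   61.9]
px 630.0 300.0 ztop 34.6 top circ 552.2 637.3 r 26.5 all mid [549.4 637.9]
px 449.0 307.0 ztop 13.8 top circ 570.2 445.4 r 23.2 all mid [567.3 444.9]
px 392.0 379.0 ztop 59.9 top circ 625.4 364.8 r 34.5 all mid [626.2 365.2]
table -547.2898546198921
```

View pics/w1.png

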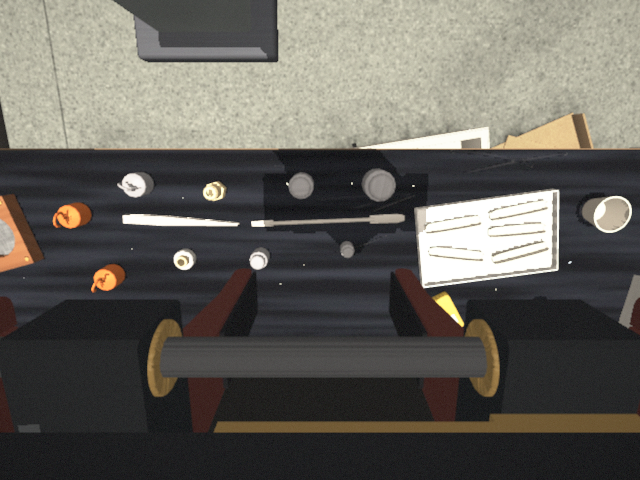

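The wrist picture shows all seven pieces standing clear, with tweezers lying along row ~219 (x≈465). The 200 g weight is at px (378,184) and its finger space is free, so I'll pick it first.

Emit:
send_rows(
  plan="-0.0514 0.112 0 0 0 0;0 0 -0.12 0 0 0;0 0 -0.12 0 0 0;0 0 -0.12 0 0 0;0 0 -0.07 0 0 0;0 0 -0.0325 0 0 0;0 0 0 0 0 0;0 0 0 0 0 0",
  grip=0.7,
)

```text
time: 2.28
eef_pos: [425.1, 356.9, 35.8]
tcp_rot: [0.001, -0.0, 1.0, 0.001]
wrist_force: [0.4, -0.1, 0.3]
gripper_width: 61.7
finger_force: 0.0
```

Emit:
send_rows(
  plan="0 0 0 0 0 0;0 0 0 0 0 0;0 0 0 0 0 0;0 0 0 0 0 0;0 0 0 0 0 0;0 0 0.05 0 0 0;0 0 0.1 0 0 0;0 0 0.05 0 0 0",
  grip=0,
)

```text
time: 3.28
eef_pos: [424.8, 355.9, 136.1]
tcp_rot: [0.001, 0.0, 1.0, 0.0]
wrist_force: [0.5, -0.8, -2.8]
gripper_width: 31.1
finger_force: 30.0
```

Emit:
send_rows(
  plan="0 -0.115 0.04 0 0 0;0 -0.115 0.04 0 0 0;0.01 -0.115 0.04 0 0 0;0.01 -0.115 0.04 0 0 0;0.01 -0.115 0.04 0 0 0;0.01 -0.115 0.04 0 0 0;0.01 -0.115 0 0 0 0;0 -0.115 0 0 0 0;0 -0.028 0 0 0 0;0 0 0 0 0 0",
)

```text
time: 4.53
eef_pos: [448.9, -118.5, 253.9]
tcp_rot: [-0.001, 0.001, 1.0, 0.0]
wrist_force: [-0.3, 1.5, -1.7]
gripper_width: 31.2
finger_force: 30.0
```

```bash
python3 - <<'E'
from h import *;from plant import bot
o,c,P=wrist(bot,"w2");np.savez("w2.npz",P=P,**c);print(o["eef_pos"],yaw(o),o["gripper_width"])
t=c["pixels"].astype(int);hsv=cv2.cvtColor(c["pixels"],cv2.COLOR_RGB2HSV)
for u,v in[(250,200),(350,200),(320,230)]:print(hsv[v,u],P[v,u].round(1))
E
```

```text
[ 448.85081322 -118.53250339  253.91631124] 89.87202445221563 31.17587181206135
[124  24  74] [ 4.398e+02 -1.951e+02  2.000e-01]
[126  34  37] [439.9 -89.    0.9]
[ 12 137 170] [ 468.5 -120.7   18.1]
```

View pics/w2.png

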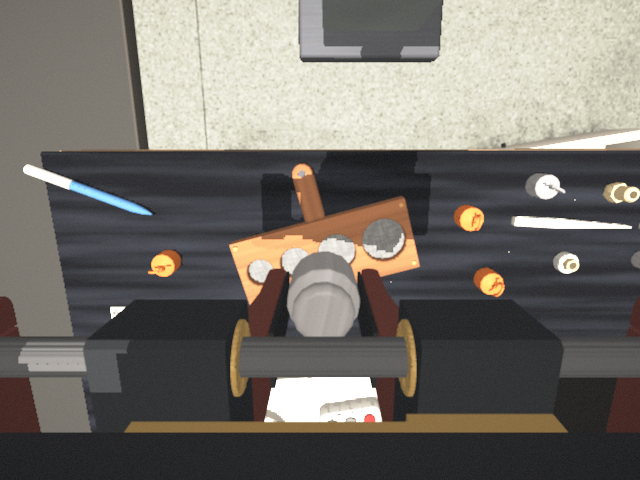

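The picture shows the tray with corners at px (230,243), (404,198) and (418,267). The 200 g well is at (384,239) and the handle end at (302,173). The 200 g weight is held upright.

```bash
python3 - <<'E'
from h import *
c=np.load("w2.npz");P=c["P"];
hsv=cv2.cvtColor(c["pixels"],cv2.COLOR_RGB2HSV)
wood=(hsv[...,0]<20)&(hsv[...,1]>80)
tray=(P[...,2]>12)&(P[...,2]<24)
reg=np.zeros_like(tray);reg[190:300,228:422]=1
# well floors: z~6-11 grey, inside tray; well 200 on pixel box
for n,(a,b,u0,u1) in {"200":(215,262,358,408),"20":(255,290,243,276),"50":(240,285,277,312)}.items():
    f=np.zeros_like(tray);f[a:b,u0:u1]=1
    g=f&(~wood)&(P[...,2]>4)&(P[...,2]<22)&(hsv[...,2]>50)
    l,k=ni.label(g);s=l==1+np.argmax(ni.sum(g,l,range(1,k+1)))
    p=P[s];print(n,s.sum(),"z",np.median(p[:,2]).round(1),cv2.minAreaRect(p[:,:2].astype(np.float32)),cv2.minEnclosingCircle(p[:,:2].astype(np.float32)))
p=P[tray&reg&wood|tray&reg&(P[...,2]>13)]
# edges: front edge line & left/right edges through yaw fit
e=p[:,:2]-np.array([498,-118])
best=None
for a in np.arange(8,22,.25):
    r=np.radians(a);x=e@[np.cos(r),np.sin(r)];y=e@[-np.sin(r),np.cos(r)]
    k=np.abs(y+0)>25; x=x[k]
    lo=np.percentile(x,1);y2=np.percentile(y,[.5,99.5])
    sharp=(np.abs(x-lo)<1.5).sum()
    if best is None or sharp>best[0]:best=(sharp,a,lo,y2)
print(best)
for u,v in[(233,244),(403,200),(415,266)]:print(P[v-1:v+2,u-1:u+2].reshape(-1,3).round(0).tolist())
E
```

```text
200 1345 z 7.6 ((480.6821594238281, -53.80730438232422), (44.27073669433594, 43.2797737121582), 89.22855377197266) ((479.63958740234375, -54.06914138793945), 23.047985076904297)
20 381 z 7.6 ((513.1746826171875, -187.11544799804688), (22.762765884399414, 29.5628719329834), 55.07920455932617) ((514.44482421875, -185.572998046875), 14.940247535705566)
50 403 z 7.6 ((500.95941162109375, -151.09864807128906), (20.930330276489258, 33.62346267700195), 51.872398376464844) ((503.72076416015625, -147.6488494873047), 17.197921752929688)
(np.int64(306), np.float64(15.0), np.float64(-39.72819977152003), array([-91.26699087,  95.54407848]))
[[483.0, -213.0, 16.0], [482.0, -212.0, 17.0], [483.0, -211.0, 17.0], [483.0, -213.0, 18.0], [484.0, -212.0, 17.0], [484.0, -211.0, 17.0], [484.0, -213.0, 18.0], [485.0, -212.0, 16.0], [485.0, -211.0, 17.0]]
[[437.0, -37.0, 18.0], [436.0, -37.0, 18.0], [437.0, -35.0, 16.0], [438.0, -37.0, 17.0], [438.0, -36.0, 18.0], [438.0, -35.0, 17.0], [439.0, -37.0, 17.0], [439.0, -36.0, 17.0], [439.0, -35.0, 18.0]]
[[507.0, -21.0, 17.0], [507.0, -20.0, 18.0], [507.0, -19.0, 17.0], [508.0, -21.0, 17.0], [508.0, -20.0, 17.0], [508.0, -19.0, 17.0], [510.0, -21.0, 16.0], [515.0, -16.0, 1.0], [515.0, -15.0, 1.0]]
```

Emit:
send_rows(
  plan="0.0078 0.0158 -0.0436 0 0 -0.1042;0.0078 0.0158 -0.0436 0 0 -0.1042;0.0078 0.0158 -0.0436 0 0 -0.1042;0.0078 0.0158 -0.0436 0 0 -0.1042;0.0078 0.0158 -0.0436 0 0 -0.1042;0.0078 0.0158 -0.0436 0 0 -0.1042;0.0078 0.0158 -0.0436 0 0 -0.1042;0.0078 0.0158 -0.0436 0 0 -0.1042;0 0 0 0 0 0",
)

```text
time: 5.7
eef_pos: [479.7, -52.2, 78.6]
tcp_rot: [-0.002, 0.607, 0.795, -0.001]
wrist_force: [-0.7, -0.1, -1.2]
gripper_width: 30.7
finger_force: 30.0
```

```bash
python3 - <<'E'
from h import *;from plant import bot
o=bot.get_obs();print(o["eef_pos"],yaw(o))
c=bot.read_camera("top");cv2.imwrite("pics/t2.png",cv2.resize(c["pixels"][220:330,330:470,::-1],None,fx=4,fy=4))
E
```

```text
[479.71444163 -52.15400855  78.56157924] 15.311185901894163
```

View pics/t2.png

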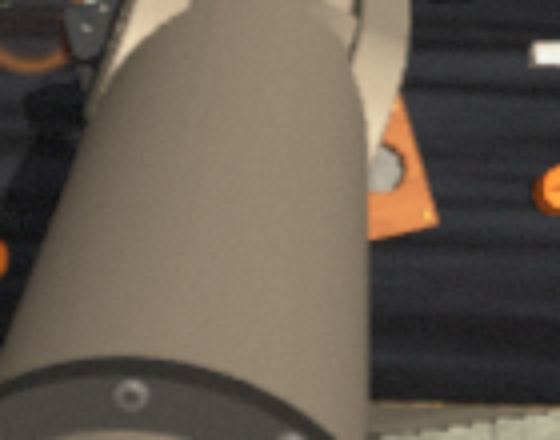

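The arm hides the well in this view, so I'll go by measured positions, descend partway and check.

Emit:
send_rows(
  plan="0 0 -0.035 0 0 0;0 0 0 0 0 0;0 0 0 0 0 0",
)

```text
time: 6.12
eef_pos: [480.6, -55.3, 62.7]
tcp_rot: [-0.0, 0.609, 0.793, 0.0]
wrist_force: [0.4, 0.0, -2.4]
gripper_width: 31.0
finger_force: 30.0
```

Emit:
send_rows(
  plan="0 0 -0.0255 0 0 0;0 0 -0.015 0 0 0;0 0 0 0 0 0;0 0 0 0 0 0",
)

```text
time: 6.62
eef_pos: [480.5, -55.1, 42.2]
tcp_rot: [-0.0, 0.609, 0.793, -0.0]
wrist_force: [0.1, -0.2, -1.9]
gripper_width: 31.1
finger_force: 30.0
```

Emit:
send_rows(
  plan="0 0 0 0 0 0;0 0 0 0 0 0;0 0 0 0 0 0;0 0 0.03 0 0 0;0 0 0.11 0 0 0;0 0 0.1 0 0 0",
  grip=0.6,
)

```text
time: 7.38
eef_pos: [480.4, -55.3, 164.4]
tcp_rot: [0.0, 0.609, 0.793, -0.0]
wrist_force: [0.8, 0.8, 0.0]
gripper_width: 52.6
finger_force: 0.0
```

Emit:
send_rows(
  plan="-0.014 0.083 -0.0155 0 0 0.1042;-0.014 0.083 -0.0155 0 0 0.1042;-0.014 0.083 -0.0155 0 0 0.1042;-0.014 0.083 -0.0155 0 0 0.1042;-0.014 0.083 -0.0155 0 0 0.1042;-0.014 0.083 -0.0155 0 0 0.1042;-0.014 0.083 -0.0155 0 0 0.1042;-0.014 0.083 -0.0155 0 0 0.1042;0 0 0 0 0 0;0 0 0 0 0 0",
)

```text
time: 8.62
eef_pos: [424.9, 276.2, 100.8]
tcp_rot: [0.0, 0.001, 1.0, -0.0]
wrist_force: [-0.3, -0.2, -0.4]
gripper_width: 52.9
finger_force: 0.0
```

Emit:
send_rows(
  plan="0 0 -0.08 0 0 0;0 0 -0.04 0 0 0;0 0 -0.012 0 0 0;0 0 0 0 0 0;0 0 0 0 0 0",
)

```text
time: 9.25
eef_pos: [425.4, 277.1, 35.2]
tcp_rot: [0.001, 0.0, 1.0, 0.0]
wrist_force: [0.4, 0.5, -0.3]
gripper_width: 52.3
finger_force: 0.0
```

Emit:
send_rows(
  plan="0 0 0 0 0 0;0 0 0 0 0 0;0 0 0 0 0 0;0 0 0 0 0 0;0 0 0 0 0 0;0 0 0.05 0 0 0;0 0 0.1 0 0 0;0 0 0.05 0 0 0",
  grip=0,
)

```text
time: 10.25
eef_pos: [425.2, 277.2, 136.1]
tcp_rot: [0.001, 0.0, 1.0, 0.001]
wrist_force: [-0.3, 0.9, -1.8]
gripper_width: 24.6
finger_force: 30.0
```

Emit:
send_rows(
  plan="0.007 -0.1128 0.034 0 0 0;0.007 -0.1128 0.034 0 0 0;0.007 -0.1128 0.034 0 0 0;0.007 -0.1128 0.034 0 0 0;0.007 -0.1128 0.034 0 0 0;0.007 -0.1128 0.034 0 0 0;0.007 -0.1128 0.034 0 0 0;0 0 0 0 0 0;0 0 0 0 0 0",
)

```text
time: 11.38
eef_pos: [448.7, -117.2, 252.8]
tcp_rot: [-0.0, 0.0, 1.0, 0.0]
wrist_force: [-0.2, 0.3, -0.7]
gripper_width: 25.1
finger_force: 30.0
```

```bash
python3 - <<'E'
from h import *;from plant import bot
o,c,P=wrist(bot);print(o["eef_pos"],yaw(o),o["gripper_width"]);blobs(P,26)
cv2.imwrite("pics/w3.png",cv2.resize(c["pixels"][150:350,200:440,::-1],None,fx=2.5,fy=2.5))
E
```

```text
[ 448.70044595 -117.22350238  252.75412205] 89.9768905355861 25.05649127952927
px 555.0 189.0 ztop 43.8 top circ 423.6 104.2 r 7.2 all mid [423.5 104.6]
px 629.0 194.0 ztop 30.4 top circ 430.4 185.1 r 7.7 all mid [430.4 185.1]
px 476.0 221.0 ztop 44.2 top circ 456.1 33.0 r 7.3 all mid [456.2  33. ]
px 385.0 244.0 ztop 48.3 top circ 479.5 -54.6 r 12.7 all mid [479.  -54.7]
px 155.0 270.0 ztop 43.9 top circ 504.5 -286.5 r 7.2 all mid [ 504.7 -287. ]
px 497.0 289.0 ztop 43.2 top circ 525.9 60.2 r 7.4 all mid [526.7  60.9]
px 111.0 326.0 ztop 35.8 top circ 568.6 -340.1 r 6.9 all mid [ 569.3 -340.2]
```

View pics/w3.png

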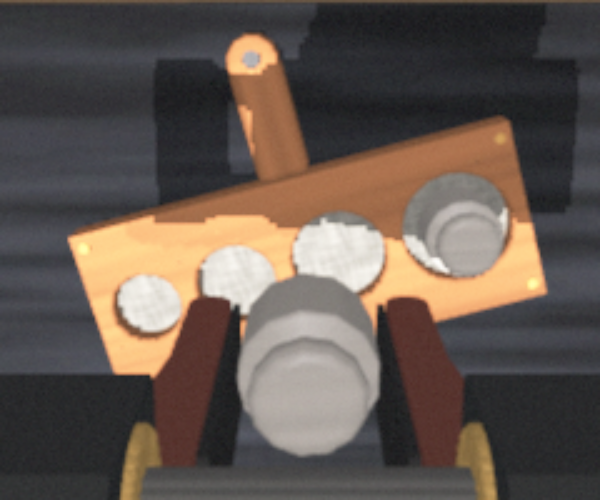

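The 200 g weight (crop px 470,240) stands upright inside its well, and the 100 g weight is held straight.

Emit:
send_rows(
  plan="0.0112 0.0034 -0.0433 0 0 -0.1042;0.0112 0.0034 -0.0433 0 0 -0.1042;0.0112 0.0034 -0.0433 0 0 -0.1042;0.0112 0.0034 -0.0433 0 0 -0.1042;0.0112 0.0034 -0.0433 0 0 -0.1042;0.0112 0.0034 -0.0433 0 0 -0.1042;0.0112 0.0034 -0.0433 0 0 -0.1042;0.0112 0.0034 -0.0433 0 0 -0.1042;0 0 0 0 0 0;0 0 -0.035 0 0 0",
)

```text
time: 12.68
eef_pos: [494.9, -103.5, 63.0]
tcp_rot: [0.001, 0.607, 0.795, 0.001]
wrist_force: [0.1, -0.0, -0.4]
gripper_width: 24.9
finger_force: 30.0
```

Emit:
send_rows(
  plan="0 0 0 0 0 0;0 0 0 0 0 0",
)

```text
time: 12.92
eef_pos: [493.9, -104.3, 62.9]
tcp_rot: [0.0, 0.609, 0.793, 0.0]
wrist_force: [0.1, 0.2, -1.4]
gripper_width: 25.1
finger_force: 30.0
```

Emit:
send_rows(
  plan="0 0 -0.026 0 0 0;0 0 -0.0155 0 0 0;0 0 0 0 0 0;0 0 0 0 0 0",
)

```text
time: 13.42
eef_pos: [493.8, -104.3, 41.7]
tcp_rot: [-0.0, 0.609, 0.793, -0.0]
wrist_force: [-0.1, 0.5, -0.5]
gripper_width: 25.0
finger_force: 30.0
```

Emit:
send_rows(
  plan="0 0 0 0 0 0;0 0 0 0 0 0;0 0 0 0 0 0;0 0 0.03 0 0 0;0 0 0.11 0 0 0;0 0 0.1 0 0 0",
  grip=0.55,
)

```text
time: 14.18
eef_pos: [493.7, -104.6, 164.0]
tcp_rot: [0.0, 0.609, 0.793, -0.0]
wrist_force: [0.1, 0.3, 0.2]
gripper_width: 48.5
finger_force: 0.0
```

Emit:
send_rows(
  plan="0.0027 0.0834 -0.0155 0 0 0.1042;0.0027 0.0834 -0.0155 0 0 0.1042;0.0027 0.0834 -0.0155 0 0 0.1042;0.0027 0.0834 -0.0155 0 0 0.1042;0.0027 0.0834 -0.0155 0 0 0.1042;0.0027 0.0834 -0.0155 0 0 0.1042;0.0027 0.0834 -0.0155 0 0 0.1042;0.0027 0.0834 -0.0155 0 0 0.1042;0 0 0 0 0 0;0 0 0 0 0 0",
)

```text
time: 15.42
eef_pos: [504.9, 228.4, 100.4]
tcp_rot: [0.0, 0.001, 1.0, -0.0]
wrist_force: [0.2, -0.8, 0.2]
gripper_width: 48.3
finger_force: 0.0
```

Emit:
send_rows(
  plan="0 0.002 -0.08 0 0 0;0 0 -0.04 0 0 0;0 0 -0.012 0 0 0;0 0 0 0 0 0;0 0 0 0 0 0",
)

```text
time: 16.05
eef_pos: [505.5, 230.3, 34.9]
tcp_rot: [0.001, 0.001, 1.0, 0.0]
wrist_force: [1.1, 0.1, 0.7]
gripper_width: 48.2
finger_force: 0.0
```

Emit:
send_rows(
  plan="0 0 0 0 0 0;0 0 0 0 0 0;0 0 0 0 0 0;0 0 0 0 0 0;0 0 0 0 0 0;0 0 0.05 0 0 0;0 0 0.1 0 0 0;0 0 0.05 0 0 0",
  grip=0,
)

```text
time: 17.05
eef_pos: [505.5, 230.6, 135.9]
tcp_rot: [0.001, 0.0, 1.0, 0.001]
wrist_force: [0.4, 0.9, -0.6]
gripper_width: 18.8
finger_force: 30.0
```

Emit:
send_rows(
  plan="0 -0.0943 0 0 0 -0.1042;0 -0.0943 0 0 0 -0.1042;0 -0.0943 0 0 0 -0.1042;0 -0.0943 0 0 0 -0.1042;0 -0.0943 0 0 0 -0.1042;0 -0.0943 0 0 0 -0.1042;0 -0.0943 0 0 0 -0.1042;0 -0.0943 0 0 0 -0.1042;0 0 0 0 0 0;0 0 -0.06 0 0 0",
)

```text
time: 18.3
eef_pos: [506.3, -146.8, 104.7]
tcp_rot: [0.002, 0.609, 0.793, 0.001]
wrist_force: [-0.1, 0.5, -0.2]
gripper_width: 18.5
finger_force: 30.0
```

Emit:
send_rows(
  plan="0 0 -0.08 0 0 0;0 0 0 0 0 0;0 0 0 0 0 0",
)

```text
time: 18.68
eef_pos: [505.2, -146.5, 64.7]
tcp_rot: [0.0, 0.609, 0.793, 0.0]
wrist_force: [0.2, -0.3, -0.1]
gripper_width: 18.5
finger_force: 30.0
```

Emit:
send_rows(
  plan="0 -0.0025 -0.028 0 0 0;0 0 -0.0165 0 0 0;0 0 0 0 0 0;0 0 0 0 0 0",
)

```text
time: 19.18
eef_pos: [504.8, -148.2, 41.7]
tcp_rot: [0.0, 0.609, 0.793, 0.0]
wrist_force: [0.1, 0.8, 0.2]
gripper_width: 18.3
finger_force: 30.0
```

Emit:
send_rows(
  plan="0 0 0 0 0 0;0 0 0 0 0 0;0 0 0 0 0 0;0 0 0.03 0 0 0;0 0 0.11 0 0 0;0 0 0.1 0 0 0",
  grip=0.5,
)

```text
time: 19.92
eef_pos: [504.5, -148.4, 163.7]
tcp_rot: [0.0, 0.609, 0.793, -0.0]
wrist_force: [0.6, 0.7, 0.9]
gripper_width: 43.6
finger_force: 0.0
```

Emit:
send_rows(
  plan="-0.0026 0.1183 -0.0155 0 0 0.1042;-0.0026 0.1183 -0.0155 0 0 0.1042;-0.0026 0.1183 -0.0155 0 0 0.1042;-0.0026 0.1183 -0.0155 0 0 0.1042;-0.0026 0.1183 -0.0155 0 0 0.1042;-0.0026 0.1183 -0.0155 0 0 0.1042;-0.0026 0.1183 -0.0155 0 0 0.1042;-0.0026 0.1183 -0.0155 0 0 0.1042;0 0 0 0 0 0;0 0 0 0 0 0",
)

```text
time: 21.18
eef_pos: [494.6, 324.3, 100.1]
tcp_rot: [0.0, 0.001, 1.0, -0.0]
wrist_force: [0.1, -0.1, -0.2]
gripper_width: 44.2
finger_force: 0.0
```

Emit:
send_rows(
  plan="0 0.002 -0.08 0 0 0;0 0 -0.04 0 0 0;0 0 -0.013 0 0 0;0 0 0 0 0 0;0 0 0 0 0 0",
)

```text
time: 21.8
eef_pos: [495.0, 326.3, 34.1]
tcp_rot: [0.001, 0.0, 1.0, 0.0]
wrist_force: [0.8, 0.3, 0.1]
gripper_width: 43.7
finger_force: 0.0
```

Emit:
send_rows(
  plan="0 0 0 0 0 0;0 0 0 0 0 0;0 0 0 0 0 0;0 0 0 0 0 0;0 0 0 0 0 0;0 0 0.05 0 0 0;0 0 0.1 0 0 0;0 0 0.05 0 0 0",
  grip=0,
)

```text
time: 22.8
eef_pos: [495.1, 326.5, 135.3]
tcp_rot: [0.001, 0.0, 1.0, 0.001]
wrist_force: [1.1, -0.2, -0.5]
gripper_width: 13.6
finger_force: 30.0
```

Emit:
send_rows(
  plan="0.0046 -0.1138 0 0 0 -0.0926;0.0046 -0.1138 0 0 0 -0.0926;0.0046 -0.1138 0 0 0 -0.0926;0.0046 -0.1138 0 0 0 -0.0926;0.0046 -0.1138 0 0 0 -0.0926;0.0046 -0.1138 0 0 0 -0.0926;0.0046 -0.1138 0 0 0 -0.0926;0.0046 -0.1138 0 0 0 -0.0926;0.0046 -0.1138 0 0 0 -0.0926;0 0 0 0 0 0",
)

```text
time: 24.05
eef_pos: [514.1, -191.3, 133.5]
tcp_rot: [0.001, 0.612, 0.791, -0.001]
wrist_force: [0.4, 0.4, -0.7]
gripper_width: 13.2
finger_force: 30.0
```

Emit:
send_rows(
  plan="0 0 -0.06 0 0 0;0 0 -0.08 0 0 0;0 0 0 0 0 0;0 0 0 0 0 0",
)

```text
time: 24.55
eef_pos: [515.5, -185.7, 64.0]
tcp_rot: [0.0, 0.609, 0.794, 0.0]
wrist_force: [0.3, 0.9, 1.1]
gripper_width: 13.2
finger_force: 30.0
```

Emit:
send_rows(
  plan="0 0 -0.029 0 0 0;0 0 -0.0165 0 0 0;0 0 0 0 0 0;0 0 0 0 0 0",
)

```text
time: 25.05
eef_pos: [515.1, -186.1, 40.4]
tcp_rot: [0.0, 0.609, 0.793, -0.0]
wrist_force: [0.3, 0.4, -0.7]
gripper_width: 13.4
finger_force: 30.0
```

Emit:
send_rows(
  plan="0 0 0 0 0 0;0 0 0 0 0 0;0 0 0 0 0 0;0 0 0.03 0 0 0;0 0 0.11 0 0 0;0 0 0.1 0 0 0;0 0 0.1 0 0 0;0 0 0.084 0 0 0",
  grip=0.5,
)

```text
time: 26.05
eef_pos: [514.9, -186.4, 255.2]
tcp_rot: [0.001, 0.609, 0.793, 0.001]
wrist_force: [0.2, 0.4, -0.1]
gripper_width: 43.9
finger_force: 0.0
```

Emit:
send_rows(
  plan="-0.0145 0.0147 0 0 0 0.1111;-0.0145 0.0147 0 0 0 0.1111;-0.0145 0.0147 0 0 0 0.1111;-0.0145 0.0147 0 0 0 0.1111;-0.0145 0.0147 0 0 0 0.1111;-0.0145 0.0147 0 0 0 0.1111;-0.0145 0.0147 0 0 0 0.1111;-0.0145 0.0147 0 0 0 0.1111;-0.0145 0.0147 0 0 0 0.1112;0 0 0 0 0 0",
)

```text
time: 27.3
eef_pos: [449.3, -119.8, 253.0]
tcp_rot: [0.0, -0.13, 0.992, 0.0]
wrist_force: [-0.0, -0.4, 0.2]
gripper_width: 43.9
finger_force: 0.0
```

```bash
python3 - <<'E'
from h import *;from plant import bot
o,c,P=wrist(bot);np.savez("w4.npz",P=P,**c);print(o["eef_pos"],yaw(o),o["gripper_width"],o["time"]);blobs(P,24)
cv2.imwrite("pics/w4.png",c["pixels"][...,::-1])
E
```

```text
[ 449.31768641 -119.82600653  252.98456402] 104.89040029604429 43.882643925101924 27.3
px 144.0 225.0 ztop 43.3 top circ 504.5 -286.6 r 6.8 all mid [ 505.1 -286.5]
px 546.0 246.0 ztop 44.0 top circ 423.7 103.8 r 7.0 all mid [423.1 104.3]
px 376.0 256.0 ztop 48.4 top circ 479.5 -54.6 r 12.6 all mid [479.4 -54.6]
px 325.0 257.0 ztop 41.4 top circ 492.9 -104.6 r 10.2 all mid [ 492.4 -104.6]
px 281.0 256.0 ztop 36.5 top circ 504.1 -148.5 r 7.8 all mid [ 503.2 -148.5]
px 242.0 256.0 ztop 32.4 top circ 514.7 -187.2 r 6.1 all mid [ 513.8 -186.9]
px 468.0 259.0 ztop 43.7 top circ 456.2 32.7 r 7.6 all mid [456.   35.3]
px 610.0 269.0 ztop 30.5 top circ 430.1 185.2 r 8.0 all mid [430.5 185.7]
px 110.0 284.0 ztop 58.8 top circ 579.1 -327.3 r 7.5 all mid [ 578.4 -308.5]
px 349.0 380.0 ztop 59.9 top circ 606.9 -55.1 r 20.6 all mid [614.8 -55.1]
px 49.0 413.0 ztop 59.8 top circ 738.6 -343.2 r 15.1 all mid [ 736.  -348.9]
px 396.0 414.0 ztop 52.7 top circ 642.8 19.8 r 3.6 all mid [652.7  19.5]
```

View pics/w4.png

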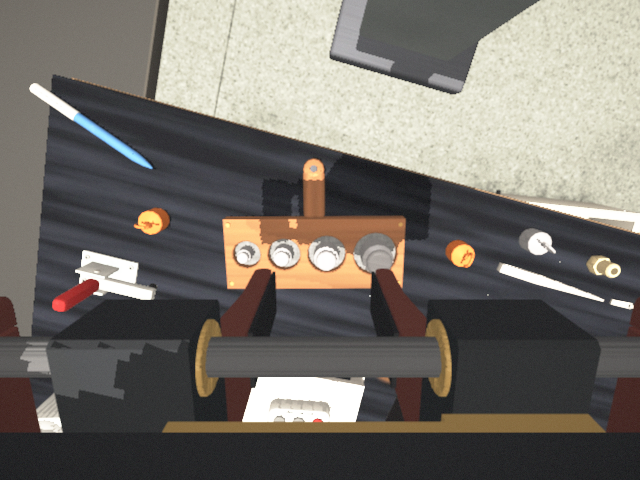

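All four weights stand upright in their wells (px 248, 285, 326 and 376 at row ~253), with tops at the expected heights. The tray lies square in this view, so its yaw is about 15°. Next I'll refine the shelf pose from the first top picture.

```bash
python3 - <<'E'
from h import *
c=np.load("top0.npz");W=np.linalg.inv(c["world_to_cam"]);P=cloud(c,W)
def ray(u,v,z):
    d=W[:3,:3]@np.array([(u-c["cx"])/c["fx"],(v-c["cy"])/c["fy"],1]);o=W[:3,3];return (o+d*(z-o[2])/d[2])[:2]
g=cv2.cvtColor(c["pixels"],cv2.COLOR_RGB2GRAY)
front=[];
for u in range(368,455,3):
    ok=np.where(P[195:225,u,2]>50)[0];v=195+ok.max()+.5;front.append(ray(u,v,61))
front=np.array(front);k=np.polyfit(front[:,1],front[:,0],1);print("front x=a*y+b",k,"yaw",np.degrees(np.arctan(-k[0])),"res",np.std(front[:,0]-np.polyval(k,front[:,1])))
L=[];Rr=[]
for v in range(180,212,3):
    ok=np.where(P[v,340:480,2]>50)[0]+340;L.append(ray(ok.min()-.5,v,61));Rr.append(ray(ok.max()+.5,v,61))
L=np.array(L);Rr=np.array(Rr)
print("L",L.round(1).tolist());print("R",Rr.round(1).tolist())
for n,e in(("L",L),("R",Rr)):
    k2=np.polyfit(e[:,0],e[:,1],1);print(n,"yaw",np.degrees(np.arctan(k2[0])),"y at 616, 658",np.polyval(k2,[616,658]))
E
python3 -c "
import cv2;i=cv2.imread('pics/top0.png')[160:230,340:480];cv2.imwrite('pics/shelf.png',cv2.resize(i,None,fx=5,fy=5,interpolation=cv2.INTER_CUBIC))"
```

```text
front x=a*y+b [-5.9701392e-02  6.0214989e+02] yaw 3.416582451883481 res 0.6694186845076033
L [[686.0, -29.8], [679.0, -29.9], [672.0, -30.0], [665.0, -30.1], [658.1, -32.4], [651.1, -32.5], [644.2, -32.6], [637.3, -32.7], [630.4, -32.8], [623.5, -32.9], [616.7, -33.0]]
R [[693.5, -256.2], [686.5, -255.9], [679.5, -257.9], [672.5, -257.6], [665.5, -257.4], [658.7, -259.3], [651.7, -259.1], [644.8, -258.8], [637.9, -258.6], [631.1, -260.5], [624.3, -260.3]]
L yaw 3.1095685401441533 y at 616, 658 [-33.64811229 -31.36643885]
R yaw 3.395391407869519 y at 616, 658 [-260.85356614 -258.36169655]
```

View pics/shelf.png

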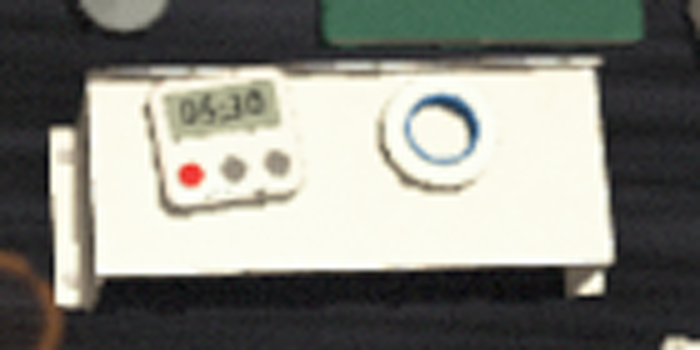

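The crop shows the shelf's front edge running from px (95,275) to (615,265), square at about 3.4° yaw. The timer is set back from that edge. Next I'll grip the handle.

Emit:
send_rows(
  plan="-0.037 -0.0292 -0.06 0 0 0;0 0 -0.1 0 0 0;0 0 -0.1 0 0 0;0 0 -0.1 0 0 0;0 0 -0.06 0 0 0;0 0 -0.022 0 0 0;0 0 -0.011 0 0 0;0 0 0 0 0 0;0 0 0 0 0 0",
)

```text
time: 28.48
eef_pos: [432.1, -134.5, 26.8]
tcp_rot: [0.001, -0.13, 0.991, -0.0]
wrist_force: [-0.0, -0.8, -0.4]
gripper_width: 44.0
finger_force: 0.0
```

Emit:
send_rows(
  plan="0 0 0 0 0 0;0 0 0 0 0 0;0 0 0 0 0 0;0 0 0 0 0 0;0 0 0 0 0 0",
  grip=0,
)

```text
time: 29.1
eef_pos: [431.5, -134.4, 26.0]
tcp_rot: [0.0, -0.13, 0.991, 0.0]
wrist_force: [-0.8, 0.2, 6.7]
gripper_width: 21.7
finger_force: 30.0
```

Emit:
send_rows(
  plan="0.0025 -0.0056 0 0 0 -0.016;0.0025 -0.0056 0 0 0 -0.016;0.0025 -0.0056 0 0 0 -0.016;0.0025 -0.0056 0 0 0 -0.016;0.0025 -0.0056 0 0 0 -0.016;0.0025 -0.0056 0 0 0 -0.016;0.0025 -0.0056 0 0 0 -0.016;0.0025 -0.0056 0 0 0 -0.016;0 0 0 0 0 0;0 0 0 0 0 0",
)

```text
time: 30.35
eef_pos: [440.5, -153.8, 25.9]
tcp_rot: [-0.001, -0.032, 0.999, 0.002]
wrist_force: [-2.7, 9.2, 13.0]
gripper_width: 21.6
finger_force: 30.3
```

```bash
python3 - <<'E'
from h import *;from plant import bot
o=bot.get_obs();print(o["eef_pos"],yaw(o),o["wrist_force"],o["gripper_width"])
c=bot.read_camera("side");s=c["pixels"][190:290,260:400,::-1]
t=bot.read_camera("top")["pixels"][150:330,320:500,::-1]
s=cv2.resize(s,None,fx=2.8,fy=2.8);t=cv2.resize(t,None,fx=2.2,fy=2.2)
im=np.zeros((400,800,3),np.uint8);im[:s.shape[0],:s.shape[1]]=s;im[:t.shape[0],400:400+t.shape[1]]=t[:400,:400];cv2.imwrite("pics/st5.png",im)
E
```

```text
[ 440.54668409 -153.78635552   25.92063489] 93.69347136963863 [-2.72483205  9.22607626 13.03021767] 21.640981504147504
```

View pics/st5.png

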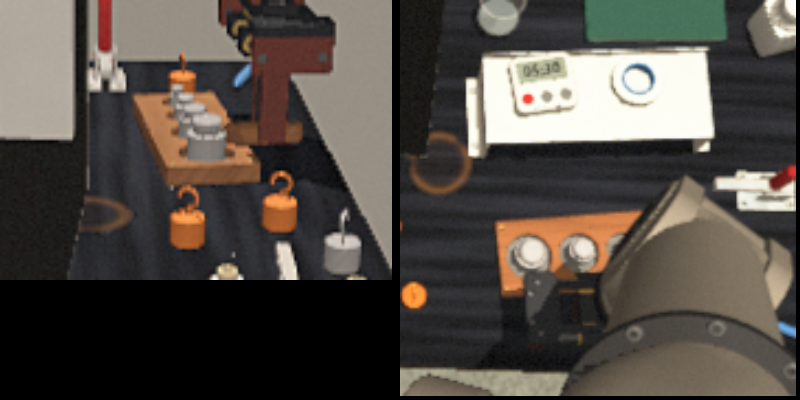

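The top view shows the tray parallel to the shelf and in line with it. The side view shows all four weights upright in the tray. Now I'll slide it in.

Emit:
send_rows(
  plan="0.005 0.0003 0.002 0 0 0;0.01 0.0006 0 0 0 0;0.015 0.0009 0 0 0 0;0.015 0.0009 0 0 0 0;0.015 0.0009 0 0 0 0;0.015 0.0009 0 0 0 0;0.015 0.0009 0 0 0 0;0.015 0.0009 0 0 0 0;0.01 0.0006 0 0 0 0;0 0 0 0 0 0",
)

```text
time: 31.7
eef_pos: [500.1, -153.2, 27.0]
tcp_rot: [0.001, -0.03, 1.0, -0.0]
wrist_force: [0.9, 1.1, -4.1]
gripper_width: 21.8
finger_force: 29.8
```

```bash
python3 - <<'E'
from h import *;from plant import bot
o=bot.get_obs();print(o["eef_pos"],yaw(o),o["wrist_force"],o["gripper_width"])
t=bot.read_camera("top");np.savez("t6.npz",**t)
cv2.imwrite("pics/t6.png",cv2.resize(t["pixels"][150:300,330:480,::-1],None,fx=4,fy=4))
E
```

```text
[ 500.08103769 -153.15126205   26.96679354] 93.48802255889761 [ 0.89876113  1.08777449 -4.14725118] 21.803783267355914
```

View pics/t6.png

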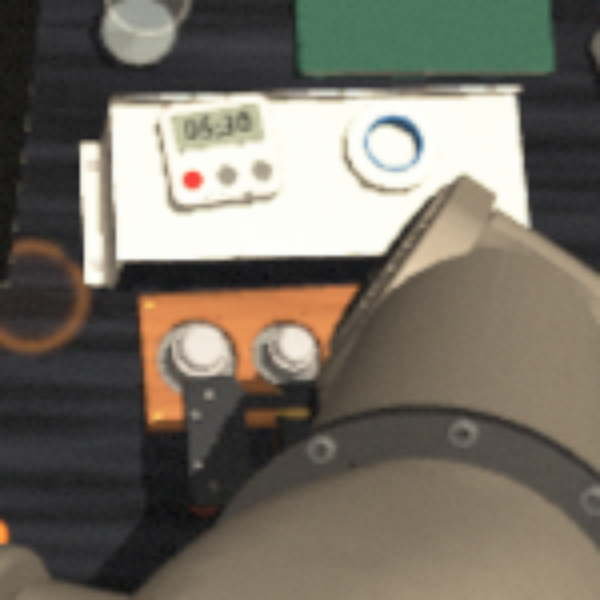

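The tray is centred on the shelf opening, with its left back corner at crop px (140,295) and the inner wall at about 120. I'll carry on.

Emit:
send_rows(
  plan="0.01 0.0006 -0.0012 0 0 0;0.018 0.0011 0 0 0 0;0.018 0.0011 0 0 0 0;0.018 0.0011 0 0 0 0;0.018 0.0011 0 0 0 0;0.018 0.0011 0 0 0 0;0.018 0.0011 0 0 0 0;0.018 0.0011 0 0 0 0;0.018 0.0011 0 0 0 0;0.006 0.0004 0 0 0 0",
)

```text
time: 33.0
eef_pos: [579.7, -148.3, 26.3]
tcp_rot: [0.0, -0.03, 1.0, -0.0]
wrist_force: [-3.5, -0.6, -3.5]
gripper_width: 22.3
finger_force: 29.8
```

Emit:
send_rows(
  plan="0.004 0.0002 0 0 0 0;0.004 0.0002 0 0 0 0;0 0 0 0 0 0",
)

```text
time: 33.38
eef_pos: [582.9, -148.2, 26.3]
tcp_rot: [0.0, -0.03, 1.0, 0.0]
wrist_force: [-2.9, 0.7, -2.7]
gripper_width: 21.9
finger_force: 29.8
```

Friction is about 3 N. I'll creep until the stop shows in the force.

Emit:
send_rows(
  plan="0.004 0.0002 0 0 0 0;0.004 0.0002 0 0 0 0;0.004 0.0002 0 0 0 0;0 0 0 0 0 0",
)

```text
time: 33.88
eef_pos: [589.2, -147.9, 26.3]
tcp_rot: [0.0, -0.03, 1.0, -0.0]
wrist_force: [-2.8, -0.2, -1.4]
gripper_width: 21.4
finger_force: 29.8
```

Emit:
send_rows(
  plan="0.002 0.0001 0 0 0 0;0.002 0.0001 0 0 0 0;0 0 0 0 0 0",
)

```text
time: 34.25
eef_pos: [590.9, -147.9, 26.2]
tcp_rot: [0.0, -0.03, 1.0, -0.0]
wrist_force: [-2.8, 0.6, -2.0]
gripper_width: 21.5
finger_force: 29.8
```

Emit:
send_rows(
  plan="0.002 0.0001 0 0 0 0;0.002 0.0001 0 0 0 0;0 0 0 0 0 0",
)

```text
time: 34.62
eef_pos: [592.0, -147.6, 26.1]
tcp_rot: [-0.001, -0.03, 1.0, 0.0]
wrist_force: [-5.2, 0.8, 0.5]
gripper_width: 21.8
finger_force: 29.8
```

Emit:
send_rows(
  plan="0.002 0.0001 0 0 0 0;0.002 0.0001 0 0 0 0;0 0 0 0 0 0",
)

```text
time: 35.0
eef_pos: [592.1, -147.7, 26.0]
tcp_rot: [-0.003, -0.03, 1.0, 0.001]
wrist_force: [-10.7, 1.3, 5.3]
gripper_width: 21.6
finger_force: 29.8
```

The tray reached the stop at x≈592, where 591 was expected. I'll relax the push, release and lift.

Emit:
send_rows(
  plan="-0.002 0 0 0 0 0;0 0 0 0 0 0",
)

```text
time: 35.25
eef_pos: [592.1, -147.7, 26.0]
tcp_rot: [-0.002, -0.03, 1.0, 0.0]
wrist_force: [-8.0, -1.1, 1.6]
gripper_width: 21.7
finger_force: 29.8
```

Emit:
send_rows(
  plan="0 0 0 0 0 0;0 0 0 0 0 0;0 0 0 0 0 0;0 0 0.03 0 0 0;0 0 0.1 0 0 0;0 0 0.1 0 0 0;0 0 0.1 0 0 0;-0.1 0 0 0 0 0;-0.1 0 0 0 0 0;0 0 0 0 0 0",
  grip=0.5,
)

```text
time: 36.5
eef_pos: [490.1, -148.1, 191.9]
tcp_rot: [-0.0, -0.029, 1.0, 0.001]
wrist_force: [1.2, -0.5, 0.4]
gripper_width: 43.6
finger_force: 0.0
```

Emit:
send_rows(
  plan="0 0.1 0 0 0 0;0 0.1 0 0 0 0;0 0.1 0 0 0 0;0 0.1 0 0 0 0;0 0.1 0 0 0 0;0 0.1 0 0 0 0;0 0 0 0 0 0",
)

```text
time: 37.38
eef_pos: [494.4, 157.6, 191.9]
tcp_rot: [0.001, -0.034, 0.999, 0.001]
wrist_force: [-0.0, -1.8, 0.1]
gripper_width: 44.1
finger_force: 0.0
```

```bash
python3 - <<'E'
from h import *;from plant import bot
t=bot.read_camera("top");P=cloud(t,np.linalg.inv(t["world_to_cam"]))
s=bot.read_camera("side")["pixels"][190:400,260:440,::-1]
cv2.imwrite("pics/f.png",np.hstack([cv2.resize(t["pixels"][150:310,330:490,::-1],(400,400)),cv2.resize(s,(400,400))]))
m=(P[...,2]>8)&(P[...,2]<24)&(np.abs(P[...,1]+147)<40)&(P[...,0]<608)&(P[...,0]>450)
print("handle",P[m].min(0),P[m].max(0))
E
```

```text
handle [ 561.65144285 -159.50097118    8.41684538] [ 607.67066318 -136.63474834   20.41124478]
```

View pics/f.png

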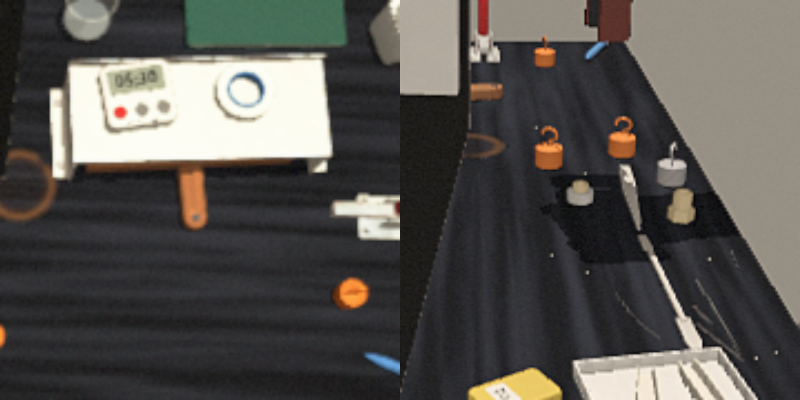

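```bash
python3 - <<'E'
from h import *;from plant import bot
t=bot.read_camera("top");P=cloud(t,np.linalg.inv(t["world_to_cam"]))
for u in range(362,456,5):
    r=[(v,P[v,u].round(0)[[0,2]].astype(int).tolist(),t["pixels"][v,u].tolist()) for v in range(213,220)]
    print(u,[(a[0],*a[1],a[2][0]-a[2][2]) for a in r])
h=[]
for v in range(222,240):
    m=np.where((np.abs(P[v,395:420,2]-14)<8)&(t["pixels"][v,395:420,0].astype(int)-t["pixels"][v,395:420,2]>25))[0]+395
    if len(m)>5:h.append(P[v,m].mean(0)[:2])
h=np.array(h);k=np.polyfit(h[:,0],h[:,1],1);print("handle yaw",np.degrees(np.arctan(k[0])),np.polyval(k,592))
E
```

```text
362 [(213, 611, 59, 7), (214, 609, 57, 6), (215, 608, 54, 18), (216, 620, 3, -1), (217, 619, -3, -2), (218, 616, -1, -5), (219, 615, -4, -3)]
367 [(213, 611, 60, 7), (214, 608, 62, 8), (215, 608, 53, 48), (216, 617, 15, 70), (217, 615, 14, 57), (218, 615, 5, 41), (219, 615, -4, 10)]
372 [(213, 611, 61, 6), (214, 609, 61, 2), (215, 608, 55, 47), (216, 617, 17, 70), (217, 617, 8, 55), (218, 616, 2, 41), (219, 614, 1, 2)]
377 [(213, 611, 62, 5), (214, 609, 61, 2), (215, 608, 56, 55), (216, 618, 15, 70), (217, 617, 11, 48), (218, 617, 2, 33), (219, 615, 1, -5)]
382 [(213, 612, 60, 9), (214, 609, 61, 32), (215, 621, 12, 54), (216, 619, 14, 67), (217, 616, 12, 47), (218, 618, -3, 18), (219, 615, -1, -4)]
387 [(213, 612, 62, 6), (214, 610, 59, 39), (215, 621, 14, 63), (216, 618, 16, 60), (217, 618, 8, 46), (218, 619, -2, 14), (219, 616, -2, -4)]
392 [(213, 612, 61, 9), (214, 610, 62, 38), (215, 620, 20, 65), (216, 619, 14, 55), (217, 619, 5, 46), (218, 618, 1, 3), (219, 616, -2, -2)]
397 [(213, 613, 61, 10), (214, 611, 58, 39), (215, 622, 15, 69), (216, 621, 10, 47), (217, 620, 4, 36), (218
[... 933 characters left out ...]
), (215, 628, 4, 40), (216, 627, -1, 10), (217, 624, -1, 0), (218, 622, -1, 2), (219, 619, -1, -2)]
437 [(213, 616, 59, 28), (214, 627, 14, 52), (215, 628, 4, 46), (216, 627, -2, 0), (217, 625, -3, 1), (218, 623, -3, 4), (219, 618, 4, 0)]
442 [(213, 618, 55, 36), (214, 629, 9, 47), (215, 629, 2, 31), (216, 627, 1, -1), (217, 625, -2, 3), (218, 623, -3, 3), (219, 619, 2, 6)]
447 [(213, 618, 56, 23), (214, 632, 2, 3), (215, 631, -3, -2), (216, 627, 1, 0), (217, 625, 0, -1), (218, 622, 1, -3), (219, 620, 0, -1)]
452 [(213, 618, 56, 14), (214, 633, -1, 4), (215, 631, -2, 4), (216, 628, 0, 1), (217, 625, 1, 0), (218, 623, 0, -5), (219, 622, -4, 0)]
handle yaw 4.458730276495584 -147.59626484122413
```

The tray is about 1° off, with its left side standing some 3 mm off the stop. A push on the handle end with closed fingers should square it against the stop.

Emit:
send_rows(
  plan="0.014 -0.1007 0 0 0 0;0.014 -0.1007 0 0 0 0;0.014 -0.1007 0 0 0 0;0.014 -0.1007 0 0 0 0;0.014 -0.1007 0 0 0 0;0.014 -0.1007 0 0 0 0;0 0 0 0 0 0;0 0 0 0 0 0;0 0 0 0 0 0",
  grip=0,
)

```text
time: 38.65
eef_pos: [535.7, -148.7, 191.2]
tcp_rot: [-0.0, -0.031, 1.0, 0.0]
wrist_force: [-0.7, 1.5, -0.1]
gripper_width: 0.4
finger_force: 0.0
```

Emit:
send_rows(
  plan="0 -0.002 -0.1 0 0 0;0 0 -0.1 0 0 0;0 0 -0.09 0 0 0;0 0 -0.038 0 0 0;0 0 0 0 0 0;0.016 0.001 0 0 0 0;0.006 0.0004 0 0 0 0;0 0 0 0 0 0",
)

```text
time: 39.65
eef_pos: [547.9, -150.0, 28.2]
tcp_rot: [0.001, -0.03, 1.0, -0.0]
wrist_force: [0.4, 1.1, 0.0]
gripper_width: 0.2
finger_force: 0.0
```

Emit:
send_rows(
  plan="0.003 0.0002 0 0 0 0;0.003 0.0002 0 0 0 0;0 0 0 0 0 0",
)

```text
time: 40.02
eef_pos: [549.7, -149.9, 27.2]
tcp_rot: [-0.0, -0.03, 1.0, 0.0]
wrist_force: [-0.5, -0.8, 0.0]
gripper_width: 0.8
finger_force: 0.1
```

Emit:
send_rows(
  plan="0.003 0.0002 0 0 0 0;0 0 0 0 0 0",
)

```text
time: 40.28
eef_pos: [550.0, -149.9, 27.0]
tcp_rot: [-0.001, -0.03, 1.0, 0.0]
wrist_force: [-4.7, 0.1, 4.0]
gripper_width: 0.6
finger_force: 2.6
```

Emit:
send_rows(
  plan="0.003 0.0002 0 0 0 0;0.003 0.0002 0 0 0 0;0 0 0 0 0 0",
)

```text
time: 40.65
eef_pos: [550.3, -150.0, 26.7]
tcp_rot: [-0.003, -0.029, 1.0, 0.001]
wrist_force: [-11.0, 0.4, 9.5]
gripper_width: 0.5
finger_force: 6.1
```

Emit:
send_rows(
  plan="0.003 0.0002 0 0 0 0;0.003 0.0002 0 0 0 0;0 0 0 0 0 0",
)

```text
time: 41.02
eef_pos: [550.5, -150.1, 26.4]
tcp_rot: [-0.006, -0.029, 1.0, 0.001]
wrist_force: [-18.1, 0.4, 15.4]
gripper_width: -0.3
finger_force: 9.6
```

Emit:
send_rows(
  plan="-0.02 -0.001 0 0 0 0;-0.04 0 0 0 0 0;0 0 0.1 0 0 0;0 0 0.12 0 0 0;0 0 0.1 0 0 0;-0.06 0.1 0 0 0 0;0 0.115 0 0 0 0;0 0.115 0 0 0 0;0 0.115 0 0 0 0;0 0.115 0 0 0 0",
)

```text
time: 42.28
eef_pos: [497.9, 132.8, 187.8]
tcp_rot: [0.001, -0.03, 1.0, 0.001]
wrist_force: [0.2, -0.6, 0.2]
gripper_width: 0.3
finger_force: 0.0
```

```bash
python3 - <<'E'
from h import *;from plant import bot
t=bot.read_camera("top");W=np.linalg.inv(t["world_to_cam"]);P=cloud(t,W)
px=t["pixels"].astype(int);w=px[...,0]-px[...,2]
def ray(u,v,z):
    d=W[:3,:3]@np.array([(u-t["cx"])/t["fx"],(v-t["cy"])/t["fy"],1]);o=W[:3,3];return (o+d*(z-o[2])/d[2])[:2]
A=[];B=[]
for u in list(range(368,398))+list(range(414,444)):
    col=w[210:222,u].astype(float);k=np.where(col>25)[0].max();lo=col[k+1];f=(col[k]-25)/max(col[k]-lo,1)
    B.append(ray(u,210+k+f,0))
    g=px[205:222,u].sum(1)/3.;j=np.where(g>150)[0].max();f=(g[j]-150)/(g[j]-g[j+1]);A.append(ray(u,205+j+f,58))
for n,e in(("shelf",A),("tray",B)):
    e=np.array(e);k=np.polyfit(e[:,1],e[:,0],1);print(n,"yaw",np.degrees(np.arctan(-k[0])),"x at -60,-147,-230",np.polyval(k,[-60,-147,-230]).round(1))
o=bot.get_obs();print(o["eef_pos"],o["time"])
E
```

```text
shelf yaw 3.6539188808652696 x at -60,-147,-230 [607.7 613.3 618.6]
tray yaw 4.731958448331587 x at -60,-147,-230 [614.9 622.1 629. ]
[497.49945225 142.01032203 187.50888482] 42.325
```

The tray still reads about 1° askew, with its left side about 3 mm short, probably because the end push jammed. I'll regrip the handle and turn it true.

Emit:
send_rows(
  plan="0.0313 -0.0968 0 0 0 0.0133;0.0313 -0.0968 0 0 0 0;0.0313 -0.0968 0 0 0 0;0.0313 -0.0968 0 0 0 0;0.0313 -0.0968 0 0 0 0;0.0313 -0.0968 0 0 0 0;0 0 0 0 0 0;0 0 0 0 0 0;0 0 0 0 0 0",
  grip=0.5,
)

```text
time: 43.45
eef_pos: [591.4, -158.4, 187.1]
tcp_rot: [0.0, -0.042, 0.999, 0.0]
wrist_force: [0.1, -0.3, -0.3]
gripper_width: 44.0
finger_force: 0.0
```

Emit:
send_rows(
  plan="0 0.0214 0 0 0 0;0 0 -0.1 0 0 0;0 0 -0.1 0 0 0;0 0 -0.07 0 0 0;0 0 -0.035 0 0 0;0 0 -0.015 0 0 0;0 0 0 0 0 0;0 0 0 0 0 0",
)

```text
time: 44.45
eef_pos: [592.1, -149.7, 28.5]
tcp_rot: [0.001, -0.041, 0.999, -0.0]
wrist_force: [-1.2, 1.3, 0.3]
gripper_width: 43.8
finger_force: 0.0
```

Emit:
send_rows(
  plan="0 0 0 0 0 0;0 0 0 0 0 0;0 0 0 0 0 0;0 0 0 0 0 0;0 0 0 0 0 0",
  grip=0,
)

```text
time: 45.08
eef_pos: [591.3, -147.9, 27.6]
tcp_rot: [-0.0, -0.041, 0.999, 0.001]
wrist_force: [-2.2, 4.3, 4.2]
gripper_width: 21.3
finger_force: 30.0
```

Emit:
send_rows(
  plan="0.001 0.0011 0 0 0 -0.005;0.001 0.0011 0 0 0 -0.005;0.001 0.0011 0 0 0 -0.005;0.001 0.0011 0 0 0 -0.005;0.001 0 0 0 0 0;0.001 0 0 0 0 0;0 0 0 0 0 0",
)

```text
time: 45.95
eef_pos: [591.9, -147.1, 27.6]
tcp_rot: [-0.002, -0.025, 1.0, 0.001]
wrist_force: [-7.5, 1.6, 11.7]
gripper_width: 21.9
finger_force: 30.2
```

Emit:
send_rows(
  plan="0.002 0 0.001 0 0 0;0.002 0 0 0 0 0;0 0 0 0 0 0;0 0 0 0 0 0",
)

```text
time: 46.45
eef_pos: [592.4, -146.9, 27.6]
tcp_rot: [-0.004, -0.025, 1.0, 0.001]
wrist_force: [-10.3, 3.3, 11.7]
gripper_width: 21.9
finger_force: 30.1
```

```bash
cat > m.py <<'E'
from h import *;from plant import bot
t=bot.read_camera("top");W=np.linalg.inv(t["world_to_cam"])
px=t["pixels"].astype(int);w=px[...,0]-px[...,2]
def ray(u,v,z):
    d=W[:3,:3]@np.array([(u-t["cx"])/t["fx"],(v-t["cy"])/t["fy"],1]);o=W[:3,3];return (o+d*(z-o[2])/d[2])[:2]
for rng in (range(368,383),range(383,398),range(414,429),range(429,444)):
    A=[];B=[]
    for u in rng:
        try:
            col=w[210:222,u].astype(float);k=np.where(col>25)[0].max();f=(col[k]-25)/max(col[k]-col[k+1],1);b=ray(u,210+k+f,0)
            g=px[205:222,u].sum(1)/3.;j=np.where(g>150)[0].max();f=(g[j]-150)/(g[j]-g[j+1]);A.append(ray(u,205+j+f,58));B.append(b)
        except Exception: pass
    if A:print(len(A),"y",np.mean(B,0)[1].round(),"shelf",np.median(A,0)[0].round(1),"tray",np.median(B,0)[0].round(1))
o=bot.get_obs();print(o["eef_pos"],yaw(o),o["wrist_force"])
E
python3 m.py
```

```text
[ 592.36103757 -146.8993634    27.56360643] 92.88929472773923 [-10.77543453   1.82899957  11.18759339]
```

Emit:
send_rows(
  plan="-0.003 0 0 0 0 0;0 0 0 0 0 0",
)

```text
time: 46.75
eef_pos: [592.3, -146.9, 27.6]
tcp_rot: [-0.002, -0.025, 1.0, 0.001]
wrist_force: [-6.5, 1.4, 7.7]
gripper_width: 22.0
finger_force: 30.1
```

Emit:
send_rows(
  plan="0 0 0 0 0 0;0 0 0 0 0 0;0 0 0 0 0 0;0 0 0.03 0 0 0;0 0 0.1 0 0 0;0 0 0.1 0 0 0;0 0 0.1 0 0 0;-0.1 0 0 0 0 0;-0.1 0 0 0 0 0;0 0 0 0 0 0",
  grip=0.5,
)

```text
time: 48.0
eef_pos: [490.9, -147.8, 193.3]
tcp_rot: [-0.001, -0.023, 1.0, 0.001]
wrist_force: [-0.5, 0.2, 0.2]
gripper_width: 43.8
finger_force: 0.0
```

Emit:
send_rows(
  plan="0 0.1 0 0 0 0;0 0.1 0 0 0 0;0 0.1 0 0 0 0;0 0.1 0 0 0 0;0 0.1 0 0 0 0;0 0.1 0 0 0 0;0 0 0 0 0 0",
)

```text
time: 48.88
eef_pos: [495.3, 157.8, 193.3]
tcp_rot: [0.001, -0.029, 1.0, 0.001]
wrist_force: [0.4, -0.4, -0.2]
gripper_width: 43.6
finger_force: 0.0
```

```bash
python3 m.py
```

```text
15 y -79.0 shelf 608.4 tray 618.5
15 y -113.0 shelf 611.2 tray 621.3
15 y -185.0 shelf 614.4 tray 625.4
15 y -220.0 shelf 617.4 tray 627.6
[495.36004542 154.87219251 193.25381599] 93.08733006568669 [-0.03321801 -0.93515212 -0.40362465]
```

The recess is now even at 10–11 mm, with 11 mm expected, so the tray is square against the stop. The robot is clear of everything. Handing in.

```bash
python3 -c "
from plant import bot
print(bot.sign_off())"
```

```text
the job is handed in; nothing more can be done
None
```

The four knob weights went into their matching wells, and the tray is pushed in against the shelf's back stop with only the handle out. I couldn't see the weights under the shelf, but they were upright just before the tray went in. I never touched the look-alikes, and the job was handed in at about 49 s of the 112 s allowed.

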